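Silence the locked pill dispenser and hold its key turned

ROBOT

A 7-joint arm with a two-finger parallel gripper is mounted at the origin on the work surface. World frame = base frame: x ahead of the robot, y to its left, z up, the work surface at z = 0. Lengths are in m, angles in rad, forces in N, time in s.
With the tool pointing down it reaches from about 0.4 to 0.85 m from the base axis. Payload 4.5 kg.
Tool frame: the origin (TCP) lies midway between the tips of the shut fingers; the grasp point (between the pads) lies r.grip_point_offset behind it (r.grip_point_offset is the distance from the TCP to the grasp point, in m); z points along the fingers, y is the line along which they close (so a half turn about z gives the same grasp; the last joint's range is limited). The gripper opens to 88 mm and grips with 3 to 60 N. Pads are 18 mm wide; open, the fingers measure 123 mm over their backs; the gripper's body (75 mm by 187 mm) begins 45 mm behind the grasp point.
Start: joints at [-1.117, 0.689, -0.195, 1.565, 0.157, 0.902, -0.215], TCP at [0.255, 0.571, 0.239] pointing down, gripper open.
Joint ranges: [-3.01, 3.01], [-0.46, 2.08], [-1.47, 1.51], [0.13, 2.56], [-1, 4.14], [0.04, 2.09], [-2.66, 2.66]. Speed limits (rad/s): [2.57, 2.57, 3.14, 3.14, 3.14, 3.14, 3.14].

INTERFACE

Orientations are given as a unit quaternion [x, y, z, w].
In Python, from plant import r gives the robot as it stands.
- The arm moves only by the shell command python3 -m jog 'ROWS' [FORCE]. ROWS is JSON, a list of rows, each an object of numbers: "wx", "wy", "wz": the turn, a rotation vector about the world's x, y, z as a fraction of full scale; "dx", "dy", "dz": the shift along the world's x, y, z as a fraction of full scale; "hand": the closure, from 0 (fully open) to 1 (shut). In form: [{"wx": .., "wy": .., "wz": .., "dx": .., "dy": .., "dz": .., "hand": ..}, ...]. A call has 1 to 5 rows; each row shifts and turns the commanded pose from where the row before left it; what a row does not reach is not made up. Full scale, the value 1, is 0.25 m for a shift and 2 rad for a turn. A row lasts 1/12 s, in which the tool goes at most 41.7 mm and 7.16 degrees, less where a joint would pass 70% of its speed; a pose out of reach is approached as far as the arm can. A call with a number of a shift or a turn outside -1 to 1 is refused whole. A call with a gripper value outside its range is refused whole. The fingers move at their own pace and stop on an object; FORCE is the grip in N (left out, the last holds). Time passes only in rows, so rows that do not move let the fingers close. It gives the time, the measured TCP pose, the force, the opening and the grip force at its end, in the units of the state.
- r.get_state(): the state, without advancing time (a new reading comes with each control period).
- r.snapshot(name): name is "side" or "top"; returns the picture (400x640x3 uint8, red, green, blue); there is no depth.
- r.camera_info(name): a dict with "mtx" (3x3 intrinsics, pixels), "k1" (the pictures are not rectified: a ray, as slopes to the right and down, at radius r is drawn at 1 + k1 r^2 times it, then the intrinsics apply), "R" (3x3) and "t" (3): a world point X has camera coordinates R X + t. Camera axes: x right, y down, z forward; pixel columns grow to the right and rows downward; lengths in m; the calibration is good to about 2 mm. A picture is of the moment at which its call begins. camera_info takes no time and is no camera call.
- r.finish_job(): hands the job in; it is judged then, once.
Trained networks look in the newest picture that a camera, given by its name, has taken for a name from the list of things; names that differ only in an ending like _2 or _b are one class to them, and where a whole thing is asked for, a point or a joint stands for the part that bears it (a point fixed in the world has none). Each returns a list of dicts, best first, with "p" (0 to 1); they miss things now and then, are a little off and sometimes report something else, mostly with a low value. They report only what shows in the picture. A call takes as long as a camera call.
- r.search_frame(camera, query): "bbox" ([left, top, right, bottom] in pixels, round what is visible of it).
- r.masks_of(camera, query): "region" (400x640 bool, what is visible of it) and "bbox" ([left, top, right, bottom] in pixels, round what is visible of it).
The state is a dict: "clock": time; "q": joint angles; "qd": joint speeds; "joint_torque": joint torques, N m; "tool_pos": TCP position; "eef_rot": TCP orientation; "contact_force": force on the tool from outside, world axes, zero at the start; "moment": the same for the moment, N m; "opening": opening from 0.0 (shut) to 1.0 (fully open); "finger_force": force on a finger pad.
Only numpy, scipy, OpenCV 4.12 (cv2) and the standard library are available. Lean on these libraries where they do the work, as an engineer would, in place of code of your own. Each camera call takes 0.05 s, during which the arm holds its last target. There are 200 camera calls.

TASK

The locked pill dispenser on the worktop is due for its refill: press its reminder button fully down and let it spring back up. Then take its key, the one with the broad square bow, from the wooden key block, ease it past the lock's sticky pins until it is fully home, and turn it a quarter clockwise against the spring. Leave everything else where it stands, and finish with the gripper still holding the key fully in and turned, so that the carer can lift off the lid.

Things in the scene. Friction and masses are not known exactly. Their poses are not given: they have to be found in the camera images.
- silence_button (a joint): travel of the reminder button, the dispenser's round grey spring push button, in m: 0 up, 0.006 fully down (about 5 N); button 26 mm across in a grey collar 42 mm across, 12 mm high; it springs back by itself
- silence_button_top (a point): middle of the button's flat top, 73 mm above the worktop when up (18 mm above the dispenser's console); moves with the button
- keyway (a point): keyway mouth: middle of the lock plug's face, 56 mm above the worktop. Brass plug 18 mm across in a 29 mm steel ring 2 mm higher. Keyway straight down: 10.3 mm long (x of this frame), 4 mm wide (y), 28 mm deep, long edges countersunk 1.4 mm. z up; turns with the plug. Two sticky sprung pins 8 and 15.5 mm down: push 5 to 15 N, a little wiggling about the axis helps
- lock (a joint): turn of the lock's plug in rad: 0 at rest, 1.571 at its stop, a quarter turn clockwise seen from above. A spring drives it back to 0, with 0.01 Nm at rest and 0.06 Nm at the quarter turn. The key has about 0.12 rad of play in the keyway, so turn it until the plug is at its stop. The plug draws back the small steel lid catch behind it by 9 mm
- key: the dispenser's key (25 g), blade down in one of the key block's three slots. Origin: on its axis where collar meets blade. z along the key to the bow (up), x across the blade, y through its thickness. Blade 9 mm wide, 3 mm thick, 24 mm long with a symmetric V point: fits either way round. Collar 13 x 8 mm, z 0 to 6 mm; it stops on the plug's face, inside the ring, when fully home
- key_bow (a point): middle of the key's bow, 20 mm above its origin: a black plastic plate 28 mm wide (x), 9 mm thick (y), 28 mm high (z 6 to 34 mm), square seen from the front, to be gripped on its flat faces. The other keys have a small round and a tall slim bow
- dispenser: fixed pill dispenser. Origin under the middle of its console, a white block 90 (x) x 200 (y) x 55 mm high on the robot's side, with the lock 60 mm to the -y side and the button 60 mm to the +y side of its middle. Behind it (+x) a round drum under a clear lid, 200 mm across, 61 mm high. The lid's steel catch, 63 mm above the worktop at most, lies 28 to 57 mm behind the lock's axis
- key_seat (a point): the key's origin, see key: it coincides with keyway when the key is fully home
- key_block: fixed beech key block 56 x 156 x 34 mm, origin in the middle of its underside; three slots 48 mm apart along its y, in which the keys stand with their broad faces towards its +-x; each key's seat is at the block's top, 34 mm above the worktop; slots 28 mm deep, with 1.6 mm of play
- key_round: another key, not for this lock, in the key block: same blade, small round black bow 21 mm across; not to be moved
- key_slim: another key, not for this lock, in the key block: same blade, slim tall black bow 12 mm wide, 36 mm high; not to be moved
- tumbler: drinking glass 68 mm across, 90 mm high, origin under its middle; leave alone
- mug: white mug 80 mm across, 88 mm high, origin under its middle; leave alone
- carton_long: lying tablet carton 45 x 115 x 22 mm, origin under its middle; leave alone
- carton_small: lying tablet carton 60 x 85 x 28 mm, origin under its middle; leave alone
- spice_jar: spice jar 44 mm across, 85 mm high, origin under its middle; leave alone

How it is judged:
By the outcome, as a careful person would: the job done as asked, in the order asked, and still so for the second after the job is handed in, while the arm keeps its last pose, push and grip.
It also fails if it takes over 61 s, if anything falls off the work surface, if the arm or the gripper's body presses on something with over 40 N, if the wrist force passes 120 N, or if a joint passes its speed limit or range.

## Working session

There is one attempt and no reset: what is moved stays moved. The work goes in short steps, Python scripts to look and compute and a shell command to move; the robot and the scene stay as the last step left them, time stands still between calls to the robot, and variables do not carry over. Pictures are saved under pics/ and viewed, at most 10 in all, crops included, and the job is handed in when it is done.

```bash
ls; mkdir -p pics; python3 - <<'E'
from plant import r
import cv2,numpy as np
for c in("side","top"):
    im=r.snapshot(c); cv2.imwrite(f"pics/{c}0.png",im[:,:,::-1])
    ci=r.camera_info(c); print(c,np.round(ci["mtx"],1).tolist(),ci["k1"],np.round(ci["R"],3).tolist(),np.round(ci["t"],3).tolist())
    for q in("silence_button","lock","key","key_round","key_slim","key_block","dispenser"):
        print(q,[(np.round(d["bbox"],1).tolist(),round(d["p"],2)) for d in r.search_frame(c,q)][:3])
print(r.get_state(), r.grip_point_offset)
E
```

```text
pics
side [[381.3, 0.0, 323.9], [0.0, 381.3, 204.7], [0.0, 0.0, 1.0]] -0.048696210365491176 [[-0.999, -0.031, 0.014], [-0.032, 0.73, -0.683], [0.01, -0.683, -0.73]] [0.508, 0.089, 1.025]
silence_button [([317.7, 206.3, 333.1, 213.1], 0.62)]
lock []
key []
key_round [([329.8, 273.5, 332.0, 280.4], 0.6)]
key_slim [([324.6, 286.6, 328.6, 303.5], 0.59), ([322.2, 205.9, 331.6, 214.3], 0.41)]
key_block [([303.1, 270.3, 346.7, 342.1], 0.7)]
dispenser [([234.5, 173.9, 343.3, 246.2], 0.83)]
top [[375.9, 0.0, 321.1], [0.0, 375.9, 198.3], [0.0, 0.0, 1.0]] 0.025440454849608832 [[0.011, -1.0, -0.028], [-0.996, -0.008, -0.091], [0.091, 0.028, -0.995]] [0.016, 0.518, 1.259]
silence_button [([330.4, 200.2, 333.7, 203.7], 0.45)]
lock []
key [([330.7, 200.1, 335.5, 204.2], 0.55)]
key_round []
key_slim []
key_block [([237.8, 196.4, 288.3, 217.8], 0.61)]
dispenser [([315.6, 128.4, 383.6, 215.7], 0.93)]
{'clock': 0.8, 'q': array([-1.11722405,  0.68905675, -0.19459396,  1.56528759,  0.15733469,
        0.90248559, -0.21512248]), 'qd': array([-0.0021601 , -0.00109965, -0.00109632, -0.00083727, -0.00087829,
       -0.00035931,  0.00131843]), 'joint_torque': array([ 1.66179307e-04, -5.27440774e+01, -1.26762852e+00, -1.53744882e+01,
       -5.20782627e-02, -6.66363594e-04,  3.47605123e-05]), 'tool_pos': array([0.25472344, 0.57078181, 0.2387729 ]), 'eef_rot': array([2.08341109e-01, 9.78056224e-01, 7.21249223e-05, 2.34376524e-05]), 'contact_force': array([ 0.15202231, -0.23300149, -0.50909914]), 'moment': array([-0.00418233, -0.04871255, -0.01440113]), 'finger_force': 0.0, 'opening': 0.9993091920598564} 0.0187
```

```bash
python3 - <<'E'
import cv2
a=cv2.imread("pics/side0.png")[165:350,225:355]; b=cv2.imread("pics/top0.png")[120:230,230:390]
cv2.imwrite("pics/s1.png",cv2.resize(a[:,:],None,fx=3.2,fy=3.2,interpolation=cv2.INTER_CUBIC))
cv2.imwrite("pics/t1.png",cv2.resize(b,None,fx=5,fy=5,interpolation=cv2.INTER_CUBIC))
E
```

```text
(no output)
```

View pics/s1.png

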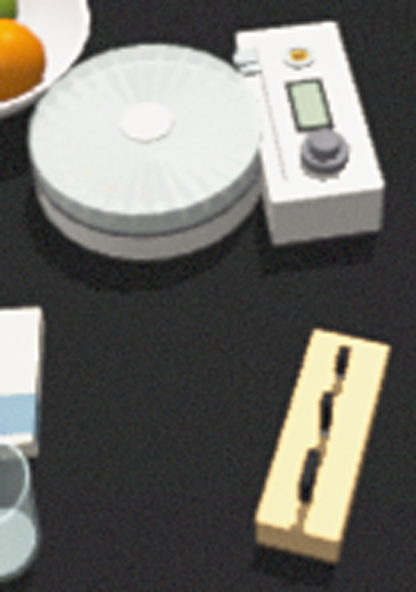

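View pics/t1.png

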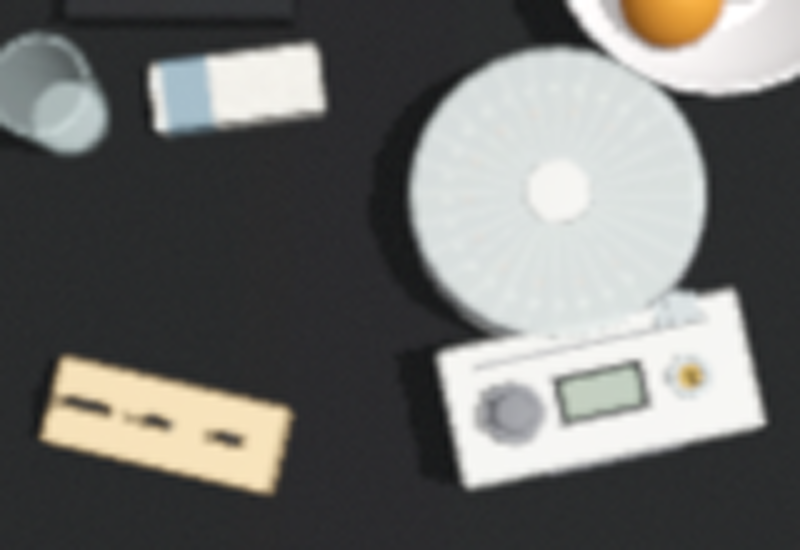

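View pics/top0.png

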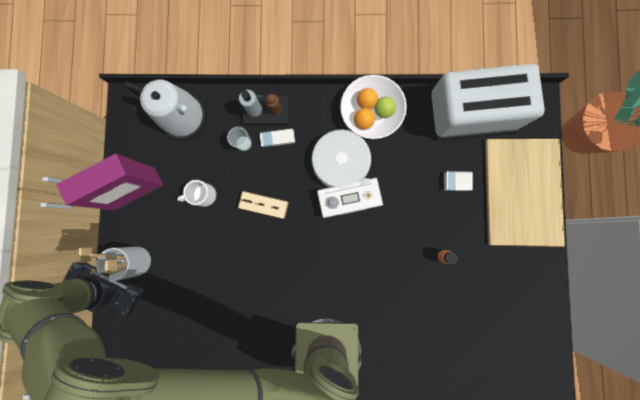

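The top view shows the block at (237–289, 190–219) and the console at (318–384, 178–218). Button is near (332,202) and brass plug near (368,195). Among the keys, the leftmost (+y) at (247,201) has the widest bow, so it is the square one. Next I'll fit the poses.

```bash
cat > h.py <<'E'
import numpy as np,cv2
from plant import r
from scipy.optimize import minimize,least_squares
C={c:r.camera_info(c) for c in("side","top")}
def proj(c,X):
    k=C[c];p=np.atleast_2d(X)@np.array(k["R"]).T+np.array(k["t"]);s=p[:,:2]/p[:,2:]
    s=s*(1+k["k1"]*(s**2).sum(1,keepdims=True));m=np.array(k["mtx"]);return s*[m[0,0],m[1,1]]+m[:2,2]
def unproj(c,uv,z):
    f=lambda p:(proj(c,[p[0],p[1],z])[0]-uv)
    return least_squares(f,[.5,0.]).x
def box(x,y,a,L,W,z0,z1):
    P=np.array([[i*L/2,j*W/2] for i in(-1,1) for j in(-1,1)])@np.array([[np.cos(a),np.sin(a)],[-np.sin(a),np.cos(a)]])+[x,y]
    return np.vstack([np.c_[P,np.full(4,z)] for z in(z0,z1)])
def cov(c,P,roi,S=8):
    u0,v0,u1,v1=roi;uv=(proj(c,P)+.5-[u0,v0])*S-.5
    m=np.zeros(((v1-v0)*S,(u1-u0)*S),np.uint8)
    cv2.fillConvexPoly(m,cv2.convexHull(np.round(uv*16).astype(np.int32)),255,cv2.LINE_AA,4)
    return cv2.resize(m,(u1-u0,v1-v0),interpolation=cv2.INTER_AREA)/255.
E
cat > m.py <<'E'
from h import *
I={c:cv2.imread(f"pics/{c}0.png").astype(float) for c in C}
for cs in(["top"],["side"],["top","side"]):
    def soft(c,roi):
        u0,v0,u1,v1=roi;s=I[c][v0:v1,u0:u1];R=np.clip((s[:,:,2]-50)/(190-50),0,1)
        return np.maximum(R,cv2.erode(cv2.morphologyEx(R,cv2.MORPH_CLOSE,np.ones((9,9))),np.ones((3,3))))
    roi={"top":(230,182,298,228),"side":(296,262,352,347)}
    S={c:soft(c,roi[c]) for c in cs}
    f=lambda p:sum(((cov(c,box(p[0],p[1],p[2],.056,.156,0,.034),roi[c])-S[c])**2).sum() for c in cs)
    o=min((minimize(f,[*unproj("top",(263,204.5),.034),a],method="Nelder-Mead",options=dict(initial_simplex=np.array([*unproj("top",(263,204.5),.034),a])+np.array([[0,0,0],[.01,0,0],[0,.01,0],[0,0,.1]]))) for a in(-.2,.2)),key=lambda o:o.fun)
    print("block",cs,np.round(o.x,4),round(o.fun,2))
    p=o.x
    for k in(1,0,-1): print("  seat",k,np.round([p[0]-np.sin(p[2])*.048*k,p[1]+np.cos(p[2])*.048*k],4),[np.round(proj(c,[p[0]-np.sin(p[2])*.048*k,p[1]+np.cos(p[2])*.048*k,.054])[0],1).tolist() for c in C])
# features
for c,(lk,bt) in {"top":((362,189,376,202),(323,194,341,212)),"side":((311,176,326,187),(316,203,336,222))}.items():
    u0,v0,u1,v1=lk;s=I[c][v0:v1,u0:u1];w=np.clip(s[:,:,2]-s[:,:,0]-40,0,None);v,u=np.mgrid[v0:v1,u0:u1]
    q=np.array([(w*u).sum(),(w*v).sum()])/w.sum();print(c,"plug px",q.round(2),"xy",unproj(c,q,.056).round(4),w.max())
    u0,v0,u1,v1=bt;s=I[c][v0:v1,u0:u1].mean(2);w=np.clip((200-s)/80,0,1);v,u=np.mgrid[v0:v1,u0:u1]
    q=np.array([(w*u).sum(),(w*v).sum()])/w.sum();print(c,"collar px",q.round(2),"xy",unproj(c,q,.064).round(4))
    for m in r.masks_of(c,"silence_button")[:1]:
        v,u=np.nonzero(m["region"]);print("  net",u.mean(),v.mean(),u.size,m["p"])
    for m in r.masks_of(c,"dispenser")[:1]: np.save(f"disp_{c}.npy",m["region"])
E
python3 m.py
```

```text
block ['top'] [ 0.4946  0.2208 -0.2128] 28.31
  seat 1 [0.5047 0.2677] [[322.2, 313.2], [247.1, 200.6]]
  seat 0 [0.4946 0.2208] [[327.5, 293.9], [261.0, 203.8]]
  seat -1 [0.4845 0.1739] [[332.4, 275.9], [275.0, 206.9]]
block ['side'] [ 0.4975  0.2195 -0.2241] 24.67
  seat 1 [0.5081 0.2663] [[320.6, 312.6], [247.6, 199.6]]
  seat 0 [0.4975 0.2195] [[326.2, 293.3], [261.4, 202.9]]
  seat -1 [0.4868 0.1727] [[331.4, 275.4], [275.3, 206.2]]
block ['top', 'side'] [ 0.4969  0.2197 -0.2223] 80.57
  seat 1 [0.5075 0.2665] [[320.9, 312.7], [247.5, 199.8]]
  seat 0 [0.4969 0.2197] [[326.5, 293.4], [261.4, 203.1]]
  seat -1 [0.4863 0.1729] [[331.6, 275.5], [275.3, 206.4]]
top plug px [367.47 194.61] xy [ 0.5281 -0.1335] 56.0
top collar px [330.83 202.13] xy [ 0.5013 -0.0123]
  net 331.984375 202.859375 64 0.57
side plug px [318.01 181.83] xy [ 0.5302 -0.1345] 95.0
side collar px [325.18 212.14] xy [ 0.5065 -0.0126]
  net 325.6714285714286 209.18571428571428 70 0.61
```

```bash
python3 - <<'E'
from h import *
t=[]
A={c:np.mean([r.snapshot(c) for _ in range(8)],0)[:,:,::-1] for c in C}
np.savez("avg.npz",**A)
up=lambda a,f:cv2.resize(np.clip(a,0,255).astype(np.uint8),None,fx=f,fy=f,interpolation=cv2.INTER_CUBIC)
T=A["top"];S=A["side"]
p=[up(T[187:203,359:377],22),up(S[174:190,309:327],22)]
q=[up(T[192:214,238:287],8),up(S[267:325,312:338],5)]
W=800;im=np.zeros((600,W,3),np.uint8)
x=0
for a in p: im[:a.shape[0],x:x+a.shape[1]]=a;x+=a.shape[1]+4
im[360:360+q[0].shape[0],:q[0].shape[1]]=q[0]
b=up(np.rot90(S[267:325,312:338]),6)
im[360:360+b.shape[0],400:400+b.shape[1]]=b[:, :400]
cv2.imwrite("pics/z1.png",im)
E
```

```text
(no output)
```

View pics/z1.png

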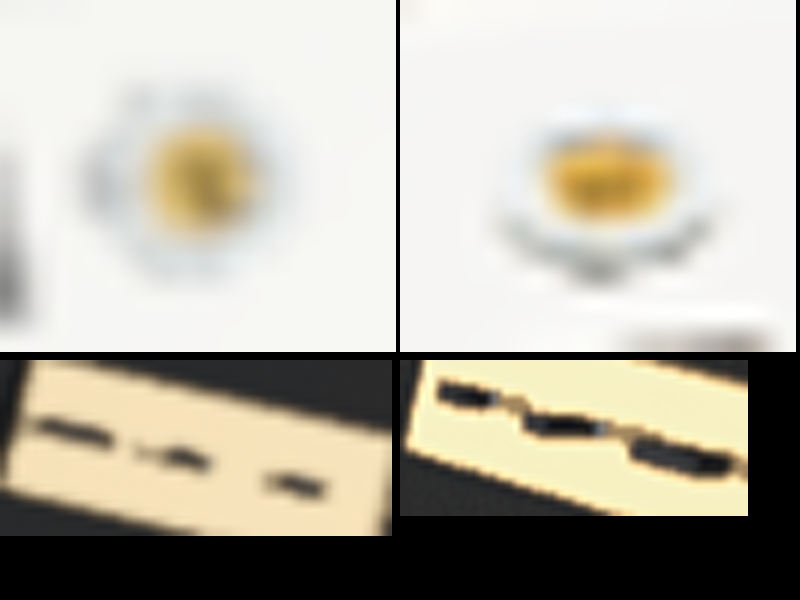

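```bash
cat > m2.py <<'E'
from h import *
A=np.load("avg.npz")
roi={"top":(305,165,395,228),"side":(285,165,350,250)}
def fit(cs,p0):
    S={};Wt={}
    for c in cs:
        u0,v0,u1,v1=roi[c];s=A[c][v0:v1,u0:u1].min(2);R=np.clip((s-45)/(190),0,1)
        S[c]=cv2.morphologyEx(R,cv2.MORPH_CLOSE,np.ones((9,9)))
        w=np.zeros(S[c].shape);a=p0[2];d=np.array([np.cos(a),np.sin(a)])
        M=cv2.getPerspectiveTransform(proj(c,[[.4,-.3,.055],[.7,-.3,.055],[.7,.1,.055],[.4,.1,.055]]).astype(np.float32),np.float32([[.4,-.3],[.7,-.3],[.7,.1],[.4,.1]]))
        u,v=np.meshgrid(np.arange(u0,u1),np.arange(v0,v1));g=cv2.perspectiveTransform(np.dstack([u,v]).astype(np.float32),M)
        Wt[c]=((g-np.array(p0[:2]))@d<.02).astype(float)
    f=lambda p:sum((Wt[c]*(cov(c,box(p[0],p[1],p[2],.09,.2,0,.055),roi[c])-S[c])**2).sum() for c in cs)
    return minimize(f,p0,method="Nelder-Mead",options=dict(initial_simplex=np.array(p0)+np.array([[0,0,0],[.01,0,0],[0,.01,0],[0,0,.1]])))
for cs in(["top"],["side"],["top","side"]):
    o=fit(cs,[.516,-.075,.2]);p=o.x;n=np.array([-np.sin(p[2]),np.cos(p[2])])
    print(cs,p.round(4),round(o.fun,1),"lock",(p[:2]-.06*n).round(4),"btn",(p[:2]+.06*n).round(4))
E
python3 m2.py; sed -i 's/^I={.*/A=np.load("avg.npz");I={c:A[c] for c in C}/; /net\|masks_of\|nonzero/d' m.py; python3 m.py | grep -v seat
```

```text
['top'] [ 0.519  -0.0745  0.2179] 24.9 lock [ 0.532  -0.1331] btn [ 0.506  -0.0159]
['side'] [ 0.5216 -0.0762  0.2121] 111.7 lock [ 0.5343 -0.1349] btn [ 0.509  -0.0176]
['top', 'side'] [ 0.5207 -0.0752  0.2139] 147.4 lock [ 0.5335 -0.1338] btn [ 0.508  -0.0165]
block ['top'] [ 0.4946  0.2208 -0.2128] 28.37
block ['side'] [ 0.4975  0.2195 -0.2241] 24.92
block ['top', 'side'] [ 0.497   0.2197 -0.2229] 80.89
top plug px [367.47 194.61] xy [ 0.5281 -0.1335] 56.0
top collar px [330.83 202.13] xy [ 0.5013 -0.0123]
side plug px [318.01 181.83] xy [ 0.5302 -0.1345] 99.0
side collar px [325.18 212.14] xy [ 0.5065 -0.0126]
```

```bash
python3 -m jog '[{"dx":0.06,"dy":-0.14,"wz":-0.042,"hand":1},{"dx":0.06,"dy":-0.14,"wz":-0.042,"hand":1},{"dx":0.06,"dy":-0.14,"wz":-0.042,"hand":1},{"dx":0.06,"dy":-0.14,"wz":-0.042,"hand":1},{"dx":0.06,"dy":-0.14,"wz":-0.042,"hand":1}]' 20
python3 -m jog '[{"dx":0.06,"dy":-0.14,"wz":-0.042,"hand":1},{"dx":0.06,"dy":-0.14,"wz":-0.042,"hand":1},{"dx":0.06,"dy":-0.14,"wz":-0.042,"hand":1},{"dx":0.06,"dy":-0.14,"wz":-0.042,"hand":1},{"dx":0.06,"dy":-0.14,"wz":-0.042,"hand":1}]'
python3 -m jog '[{"dx":0.06,"dy":-0.14,"wz":-0.042,"hand":1},{"dx":0.06,"dy":-0.14,"wz":-0.042,"hand":1},{"dx":0.06,"dy":-0.14,"wz":-0.042,"hand":1},{"dx":0.06,"dy":-0.14,"wz":-0.042,"hand":1},{"dx":0.06,"dy":-0.14,"wz":-0.042,"hand":1}]'
```

```text
invalid input
invalid input
invalid input
```

```bash
python3 -m jog '[{"wx":0,"wy":0,"wz":-0.042,"dx":0.06,"dy":-0.14,"dz":0,"hand":1},{"wx":0,"wy":0,"wz":-0.042,"dx":0.06,"dy":-0.14,"dz":0,"hand":1},{"wx":0,"wy":0,"wz":-0.042,"dx":0.06,"dy":-0.14,"dz":0,"hand":1},{"wx":0,"wy":0,"wz":-0.042,"dx":0.06,"dy":-0.14,"dz":0,"hand":1},{"wx":0,"wy":0,"wz":-0.042,"dx":0.06,"dy":-0.14,"dz":0,"hand":1}]' 20
```

```text
clock: 2.22
tool_pos: [0.3302, 0.3942, 0.2389]
eef_rot: [0.409, 0.912, 0.0, 0.0]
contact_force: [-0.3, 0.7, -0.1]
opening: 0.646
finger_force: 0.0
```

```bash
python3 -m jog '[{"wx":0,"wy":0,"wz":-0.042,"dx":0.06,"dy":-0.14,"dz":0,"hand":1},{"wx":0,"wy":0,"wz":-0.042,"dx":0.06,"dy":-0.14,"dz":0,"hand":1},{"wx":0,"wy":0,"wz":-0.042,"dx":0.06,"dy":-0.14,"dz":0,"hand":1},{"wx":0,"wy":0,"wz":-0.042,"dx":0.06,"dy":-0.14,"dz":0,"hand":1},{"wx":0,"wy":0,"wz":-0.042,"dx":0.06,"dy":-0.14,"dz":0,"hand":1}]'
python3 -m jog '[{"wx":0,"wy":0,"wz":-0.042,"dx":0.06,"dy":-0.14,"dz":-0.08,"hand":1},{"wx":0,"wy":0,"wz":-0.042,"dx":0.06,"dy":-0.14,"dz":-0.08,"hand":1},{"wx":0,"wy":0,"wz":-0.042,"dx":0.06,"dy":-0.14,"dz":-0.08,"hand":1},{"wx":0,"wy":0,"wz":-0.042,"dx":0.06,"dy":-0.14,"dz":-0.08,"hand":1},{"wx":0,"wy":0,"wz":-0.042,"dx":0.06,"dy":-0.14,"dz":-0.08,"hand":1}]'
```

```text
clock: 2.63
tool_pos: [0.4053, 0.2193, 0.239]
eef_rot: [0.591, 0.807, 0.0, 0.0]
contact_force: [0.7, 0.8, 0.2]
opening: 0.267
finger_force: 0.0
clock: 3.05
tool_pos: [0.4782, 0.0498, 0.1412]
eef_rot: [0.746, 0.666, 0.001, 0.0]
contact_force: [0.6, -0.0, 0.6]
opening: 0.006
finger_force: 0.0
```

```bash
python3 -m jog '[{"wx":0,"wy":0,"wz":-0.042,"dx":0.036,"dy":-0.083,"dz":-0.074,"hand":1},{"wx":0,"wy":0,"wz":0,"dx":0.036,"dy":-0.083,"dz":-0.074,"hand":1},{"wx":0,"wy":0,"wz":0,"dx":0.036,"dy":-0.083,"dz":-0.074,"hand":1},{"wx":0,"wy":0,"wz":0,"dx":0,"dy":0,"dz":0,"hand":1}]'
python3 - <<'E'
from h import *
up=lambda a,f:cv2.resize(a,None,fx=f,fy=f,interpolation=cv2.INTER_CUBIC)
im=np.zeros((400,800,3),np.uint8)
p=r.get_state()["tool_pos"];print(p)
for i,(c,(u,v)) in enumerate({"top":(332,200),"side":(325,205)}.items()):
    s=r.snapshot(c)[:,:,::-1];a=up(s[v-25:v+25,u-25:u+25],8);q=(proj(c,p)[0]-[u-25,v-25]+.5)*8
    cv2.circle(a,tuple(int(x) for x in q),3,(0,0,255),-1);im[:,400*i:400*i+400]=a
cv2.imwrite("pics/b1.png",im)
E
```

```text
clock: 3.38
tool_pos: [0.505, -0.0165, 0.0838]
eef_rot: [0.774, 0.633, -0.002, 0.001]
contact_force: [0.3, -0.9, -0.6]
opening: 0.008
finger_force: 0.0
[ 0.50497807 -0.01646448  0.08382825]
```

View pics/b1.png

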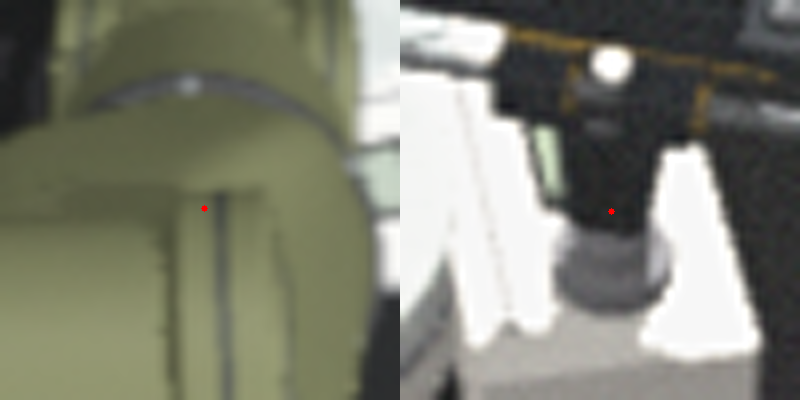

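Fingers are centred over the button in the side view: finger at column 610, collar centre at column 611. Pressing now.

```bash
python3 -m jog '[{"wx":0,"wy":0,"wz":0,"dx":0,"dy":0,"dz":-0.02,"hand":1},{"wx":0,"wy":0,"wz":0,"dx":0,"dy":0,"dz":-0.02,"hand":1},{"wx":0,"wy":0,"wz":0,"dx":0,"dy":0,"dz":-0.014,"hand":1},{"wx":0,"wy":0,"wz":0,"dx":0,"dy":0,"dz":0,"hand":1}]'
python3 -m jog '[{"wx":0,"wy":0,"wz":0,"dx":0,"dy":0,"dz":-0.007,"hand":1},{"wx":0,"wy":0,"wz":0,"dx":0,"dy":0,"dz":0,"hand":1}]'
```

```text
clock: 3.82
tool_pos: [0.5048, -0.0094, 0.0729]
eef_rot: [0.771, 0.637, 0.001, -0.0]
contact_force: [-0.4, 1.9, 4.1]
opening: 0.008
finger_force: 2.0
clock: 3.98
tool_pos: [0.5048, -0.0095, 0.0715]
eef_rot: [0.771, 0.636, 0.001, -0.0]
contact_force: [0.7, 2.8, 5.1]
opening: 0.007
finger_force: 2.4
```

```bash
python3 -m jog '[{"wx":0,"wy":0,"wz":0,"dx":0,"dy":0,"dz":0.016,"hand":1},{"wx":0,"wy":0,"wz":0,"dx":0,"dy":-0.01,"dz":0.016,"hand":1},{"wx":0,"wy":0,"wz":0,"dx":0,"dy":0,"dz":0,"hand":1},{"wx":0,"wy":0,"wz":0,"dx":0,"dy":0,"dz":0,"hand":1}]'
```

```text
clock: 4.32
tool_pos: [0.5041, -0.0145, 0.0793]
eef_rot: [0.772, 0.635, -0.0, 0.0]
contact_force: [-0.7, -0.6, 0.5]
opening: 0.004
finger_force: 0.0
```

```bash
python3 -m jog '[{"wx":0,"wy":0,"wz":0,"dx":0,"dy":0,"dz":-0.016,"hand":1},{"wx":0,"wy":0,"wz":0,"dx":0,"dy":0,"dz":0,"hand":1}]'
python3 -m jog '[{"wx":0,"wy":0,"wz":0,"dx":0,"dy":0,"dz":-0.012,"hand":1},{"wx":0,"wy":0,"wz":0,"dx":0,"dy":0,"dz":0,"hand":1}]'
python3 -m jog '[{"wx":0,"wy":0,"wz":0,"dx":0,"dy":0,"dz":-0.012,"hand":1},{"wx":0,"wy":0,"wz":0,"dx":0,"dy":0,"dz":0,"hand":1}]'
```

```text
clock: 4.48
tool_pos: [0.5043, -0.0143, 0.0747]
eef_rot: [0.772, 0.635, -0.0, 0.0]
contact_force: [0.0, -0.9, 2.1]
opening: 0.002
finger_force: 1.5
clock: 4.65
tool_pos: [0.5043, -0.0143, 0.0718]
eef_rot: [0.772, 0.635, -0.0, 0.0]
contact_force: [-0.3, -2.2, 3.9]
opening: 0.004
finger_force: 2.3
clock: 4.82
tool_pos: [0.5043, -0.0143, 0.0711]
eef_rot: [0.772, 0.635, 0.0, 0.001]
contact_force: [-3.6, -1.4, 24.4]
opening: 0.007
finger_force: 12.1
```

Force jumped from the 5 N spring to 24 N after about 6 mm of travel, so the button is fully down. Releasing it and moving to the key.

```bash
python3 -m jog '[{"wx":0,"wy":0,"wz":0,"dx":0,"dy":0,"dz":0.02,"hand":1},{"wx":0,"wy":0,"wz":0,"dx":0,"dy":0,"dz":0.06,"hand":1},{"wx":0,"wy":0,"wz":0,"dx":0,"dy":0,"dz":0.14,"hand":1},{"wx":0,"wy":0,"wz":0,"dx":0,"dy":0.04,"dz":0.1,"hand":1},{"wx":0,"wy":0,"wz":0,"dx":0,"dy":0.12,"dz":0,"hand":0.5}]'
python3 -m jog '[{"wx":0,"wy":0,"wz":-0.006,"dx":0.002,"dy":0.15,"dz":0,"hand":0.5},{"wx":0,"wy":0,"wz":-0.006,"dx":0.002,"dy":0.15,"dz":0,"hand":0.5},{"wx":0,"wy":0,"wz":0,"dx":0.002,"dy":0.15,"dz":0,"hand":0.5},{"wx":0,"wy":0,"wz":0,"dx":0.002,"dy":0.15,"dz":0,"hand":0.5},{"wx":0,"wy":0,"wz":0,"dx":0.002,"dy":0.15,"dz":0,"hand":0.5}]'
python3 -m jog '[{"wx":0,"wy":0,"wz":0,"dx":0.002,"dy":0.14,"dz":0,"hand":0.5},{"wx":0,"wy":0,"wz":0,"dx":0,"dy":0.07,"dz":-0.06,"hand":0.5},{"wx":0,"wy":0,"wz":0,"dx":0,"dy":0,"dz":-0.06,"hand":0.5},{"wx":0,"wy":0,"wz":0,"dx":0,"dy":0,"dz":0,"hand":0.5},{"wx":0,"wy":0,"wz":0,"dx":0,"dy":0,"dz":0,"hand":0.5}]'
```

```text
clock: 5.23
tool_pos: [0.5067, 0.0222, 0.1529]
eef_rot: [0.775, 0.632, 0.002, 0.003]
contact_force: [1.0, -0.1, 0.0]
opening: 0.057
finger_force: 0.0
clock: 5.65
tool_pos: [0.5059, 0.2161, 0.1487]
eef_rot: [0.779, 0.627, -0.001, -0.0]
contact_force: [0.2, -0.1, 0.3]
opening: 0.434
finger_force: 0.0
clock: 6.07
tool_pos: [0.5063, 0.2658, 0.1182]
eef_rot: [0.779, 0.626, -0.002, -0.0]
contact_force: [0.5, -0.4, 0.1]
opening: 0.501
finger_force: 0.0
```

```bash
python3 - <<'E'
from h import *
up=lambda a,f:cv2.resize(a,None,fx=f,fy=f,interpolation=cv2.INTER_CUBIC)
im=np.zeros((480,800,3),np.uint8)
p=r.get_state()["tool_pos"];print(p)
for i,(c,(u,v)) in enumerate({"top":(247,200),"side":(322,298)}.items()):
    s=r.snapshot(c)[:,:,::-1];cv2.imwrite(f"pics/{c}2.png",s);a=up(s[v-30:v+30,u-25:u+25],8);q=(proj(c,p)[0]-[u-25,v-30]+.5)*8
    cv2.circle(a,tuple(int(x) for x in q),3,(0,0,255),-1);im[:,400*i:400*i+400]=a
cv2.imwrite("pics/k1.png",im)
E
```

```text
[0.50629628 0.26581434 0.11820027]
```

View pics/k1.png

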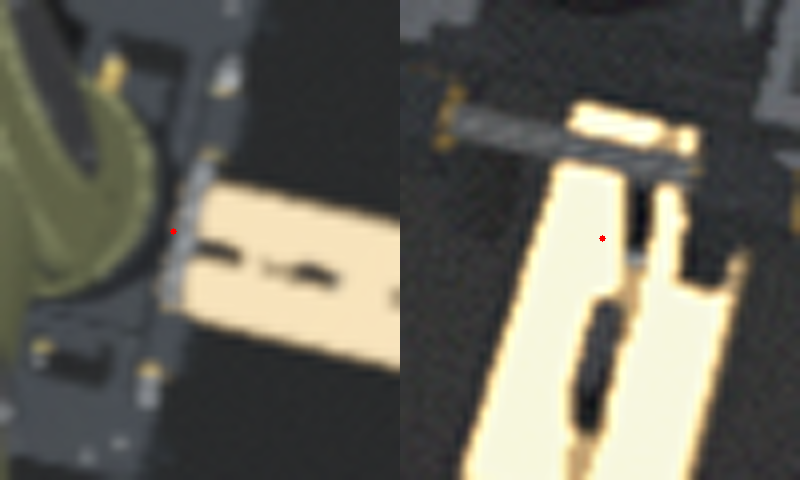

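```bash
python3 -m jog '[{"wx":0,"wy":0,"wz":0,"dx":0.002,"dy":0.002,"dz":-0.08,"hand":0.5},{"wx":0,"wy":0,"wz":0,"dx":0,"dy":0,"dz":-0.08,"hand":0.5},{"wx":0,"wy":0,"wz":0,"dx":0,"dy":0,"dz":-0.08,"hand":0.5},{"wx":0,"wy":0,"wz":0,"dx":0,"dy":0,"dz":-0.05,"hand":0.5},{"wx":0,"wy":0,"wz":0,"dx":0,"dy":0,"dz":0,"hand":0.6}]'
python3 -m jog '[{"wx":0,"wy":0,"wz":0,"dx":0,"dy":0,"dz":-0.009,"hand":0.75},{"wx":0,"wy":0,"wz":0,"dx":0,"dy":0,"dz":0,"hand":0.8}]' 5
```

```text
clock: 6.58
tool_pos: [0.507, 0.2655, 0.0451]
eef_rot: [0.78, 0.626, -0.002, -0.0]
contact_force: [0.7, 0.1, -0.1]
opening: 0.444
finger_force: 0.0
clock: 6.75
tool_pos: [0.5086, 0.2669, 0.0451]
eef_rot: [0.78, 0.626, 0.001, 0.0]
contact_force: [0.2, -0.7, 0.4]
opening: 0.295
finger_force: 0.0
```

```bash
python3 -m jog '[{"wx":0,"wy":0,"wz":0,"dx":0,"dy":0,"dz":0,"hand":0.85},{"wx":0,"wy":0,"wz":0,"dx":0,"dy":0,"dz":0,"hand":0.9},{"wx":0,"wy":0,"wz":0,"dx":0,"dy":0,"dz":0,"hand":1}]' 5
python3 -m jog '[{"wx":0,"wy":0,"wz":0,"dx":0,"dy":0,"dz":0,"hand":1},{"wx":0,"wy":0,"wz":0,"dx":0,"dy":0,"dz":0,"hand":1}]' 5
```

```text
clock: 7.0
tool_pos: [0.5077, 0.2673, 0.0451]
eef_rot: [0.779, 0.626, 0.0, -0.0]
contact_force: [-1.6, 1.6, -0.2]
opening: 0.101
finger_force: 5.0
clock: 7.17
tool_pos: [0.5074, 0.2674, 0.0448]
eef_rot: [0.779, 0.627, -0.0, -0.0]
contact_force: [-1.9, 0.7, 4.9]
opening: 0.103
finger_force: 5.0
```

```bash
python3 -m jog '[{"wx":0,"wy":0,"wz":0,"dx":-0.003,"dy":0,"dz":0,"hand":1},{"wx":0,"wy":0,"wz":0,"dx":0,"dy":0,"dz":0,"hand":1},{"wx":0,"wy":0,"wz":0,"dx":0,"dy":0,"dz":0,"hand":1}]' 40
python3 -m jog '[{"wx":0,"wy":0,"wz":0,"dx":0,"dy":0,"dz":0.02,"hand":1},{"wx":0,"wy":0,"wz":0,"dx":0,"dy":0,"dz":0.04,"hand":1},{"wx":0,"wy":0,"wz":0,"dx":0,"dy":0,"dz":0.04,"hand":1},{"wx":0,"wy":0,"wz":0,"dx":0,"dy":0,"dz":0.04,"hand":1}]'
```

```text
clock: 7.42
tool_pos: [0.5074, 0.2674, 0.0448]
eef_rot: [0.779, 0.626, 0.001, -0.0]
contact_force: [-1.1, 0.3, 5.9]
opening: 0.099
finger_force: 40.0
clock: 7.75
tool_pos: [0.5075, 0.2666, 0.0805]
eef_rot: [0.78, 0.626, 0.0, 0.0]
contact_force: [0.3, -0.3, -0.6]
opening: 0.096
finger_force: 40.0
```

```bash
python3 -m jog '[{"wx":0,"wy":0,"wz":0,"dx":0,"dy":0,"dz":0.1,"hand":1},{"wx":0,"wy":0,"wz":0.03,"dx":0,"dy":0,"dz":0.1,"hand":1},{"wx":0,"wy":0,"wz":0.058,"dx":0.006,"dy":-0.1,"dz":0.04,"hand":1},{"wx":0,"wy":0,"wz":0.058,"dx":0.006,"dy":-0.1,"dz":0,"hand":1},{"wx":0,"wy":0,"wz":0.058,"dx":0.006,"dy":-0.1,"dz":0,"hand":1}]'
python3 -c "
from plant import r
print(r.get_state()['q'].round(2))"
```

```text
clock: 8.17
tool_pos: [0.5125, 0.1915, 0.1414]
eef_rot: [0.634, 0.773, 0.001, 0.001]
contact_force: [-1.0, -0.7, -1.1]
opening: 0.099
finger_force: 40.0
[-0.45  0.73  0.02  1.9  -0.02  0.51 -0.22]
```

```bash
python3 -m jog '[{"wx":0,"wy":0,"wz":0.056,"dx":0.0053,"dy":-0.093,"dz":0,"hand":1},{"wx":0,"wy":0,"wz":0.056,"dx":0.0053,"dy":-0.093,"dz":0,"hand":1},{"wx":0,"wy":0,"wz":0.056,"dx":0.0053,"dy":-0.093,"dz":0,"hand":1},{"wx":0,"wy":0,"wz":0.056,"dx":0.0053,"dy":-0.093,"dz":0,"hand":1},{"wx":0,"wy":0,"wz":0.056,"dx":0.0053,"dy":-0.093,"dz":0,"hand":1}]'
python3 -m jog '[{"wx":0,"wy":0,"wz":0.056,"dx":0.0053,"dy":-0.093,"dz":0,"hand":1},{"wx":0,"wy":0,"wz":0.056,"dx":0.0053,"dy":-0.093,"dz":0,"hand":1},{"wx":0,"wy":0,"wz":0.056,"dx":0.0053,"dy":-0.093,"dz":0,"hand":1},{"wx":0,"wy":0,"wz":0.056,"dx":0.0053,"dy":-0.093,"dz":0,"hand":1},{"wx":0,"wy":0,"wz":0.056,"dx":0.0053,"dy":-0.093,"dz":0,"hand":1}]'
python3 -m jog '[{"wx":0,"wy":0,"wz":0.056,"dx":0.0053,"dy":-0.093,"dz":0,"hand":1},{"wx":0,"wy":0,"wz":0.056,"dx":0.0053,"dy":-0.093,"dz":0,"hand":1},{"wx":0,"wy":0,"wz":0.056,"dx":0.0053,"dy":-0.093,"dz":0,"hand":1},{"wx":0,"wy":0,"wz":0.056,"dx":0.0053,"dy":-0.093,"dz":0,"hand":1},{"wx":0,"wy":0,"wz":0,"dx":0,"dy":0,"dz":0,"hand":1}]'
python3 -c "
from plant import r
import numpy as np
s=r.get_state();e=s['eef_rot'];print(s['q'].round(2),s['tool_pos'].round(4),2*np.arctan2(e[1],e[0])-np.pi/2)"
```

```text
clock: 8.58
tool_pos: [0.5185, 0.0739, 0.1404]
eef_rot: [0.396, 0.918, -0.0, 0.001]
contact_force: [0.4, -0.4, -1.0]
opening: 0.101
finger_force: 40.0
clock: 9.0
tool_pos: [0.525, -0.0426, 0.1403]
eef_rot: [0.127, 0.992, -0.001, 0.001]
contact_force: [-0.3, 0.7, -0.1]
opening: 0.098
finger_force: 40.0
clock: 9.42
tool_pos: [0.5293, -0.1415, 0.1395]
eef_rot: [-0.091, 0.996, -0.003, -0.001]
contact_force: [-1.1, -0.7, 0.4]
opening: 0.1
finger_force: 40.0
[ 0.47  0.77 -0.5   1.88  0.6   0.64  1.35] [ 0.5293 -0.1415  0.1395] 1.7533296537315683
```

```bash
python3 -m jog '[{"wx":0,"wy":0,"wz":0.016,"dx":0.007,"dy":0.03,"dz":-0.05,"hand":1},{"wx":0,"wy":0,"wz":0,"dx":0,"dy":0,"dz":-0.05,"hand":1},{"wx":0,"wy":0,"wz":0,"dx":0,"dy":0,"dz":-0.04,"hand":1},{"wx":0,"wy":0,"wz":0,"dx":0,"dy":0,"dz":0,"hand":1},{"wx":0,"wy":0,"wz":0,"dx":0,"dy":0,"dz":0,"hand":1}]'
python3 - <<'E'
from h import *
up=lambda a,f:cv2.resize(a,None,fx=f,fy=f,interpolation=cv2.INTER_CUBIC)
s=r.get_state();p=s["tool_pos"];e=s["eef_rot"];y=2*np.arctan2(e[1],e[0])-np.pi/2;print(p.round(4),y)
im=np.zeros((560,800,3),np.uint8)
kx=np.array([np.sin(y),-np.cos(y),0])
for i,(c,(u,v)) in enumerate({"top":(367,190),"side":(318,175)}.items()):
    s=np.mean([r.snapshot(c)[:,:,::-1] for _ in range(4)],0).astype(np.uint8);cv2.imwrite(f"pics/{c}3.png",s);a=up(s[v-28:v+28,u-20:u+20],10)
    for P in(p-[0,0,.0108],p-[0,0,.0108]+kx*.014+[0,0,.034],p-[0,0,.0108]-kx*.014+[0,0,.006],p-[0,0,.0348],[.531,-.134,.056]):
        q=(proj(c,P)[0]-[u-20,v-28]+.5)*10;cv2.circle(a,tuple(int(x) for x in q),2,(0,0,255),-1)
    im[:,400*i:400*i+400]=a
cv2.imwrite("pics/l1.png",im)
E
```

```text
clock: 9.83
tool_pos: [0.5315, -0.1247, 0.1038]
eef_rot: [-0.111, 0.994, 0.0, -0.001]
contact_force: [-0.4, 0.6, 0.2]
opening: 0.101
finger_force: 40.0
[ 0.5315 -0.1247  0.1038] 1.7929380560198176
```

View pics/l1.png

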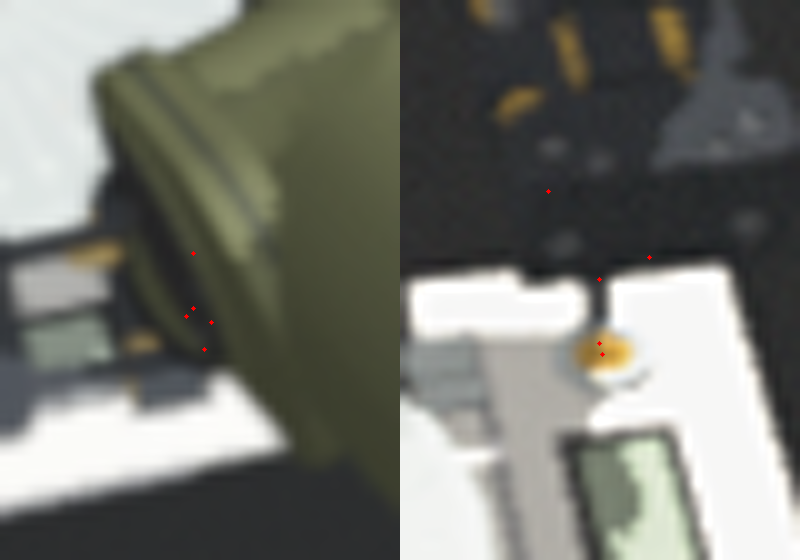

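The side view shows the blade at columns 590–608, in line with the plug centre at column 603. In y it is still about 9 mm off. I'll let it settle, then correct.

```bash
python3 -m jog '[{"wx":0,"wy":0,"wz":0,"dx":0,"dy":0,"dz":0,"hand":1}]' | sed -n 2p
python3 -m jog '[{"wx":0,"wy":0,"wz":-0.003,"dx":0,"dy":-0.034,"dz":0,"hand":1},{"wx":0,"wy":0,"wz":0,"dx":0,"dy":0,"dz":0,"hand":1},{"wx":0,"wy":0,"wz":0,"dx":0,"dy":0,"dz":0,"hand":1},{"wx":0,"wy":0,"wz":0,"dx":0,"dy":0,"dz":0,"hand":1}]'
python3 -m jog '[{"wx":0,"wy":0,"wz":0,"dx":0,"dy":0,"dz":0,"hand":1},{"wx":0,"wy":0,"wz":0,"dx":0,"dy":0,"dz":0,"hand":1}]'
```

```text
tool_pos: [0.532, -0.1262, 0.1046]
clock: 10.65
tool_pos: [0.5319, -0.1348, 0.1043]
eef_rot: [-0.107, 0.994, 0.0, -0.0]
contact_force: [0.4, -0.5, -0.2]
opening: 0.098
finger_force: 40.0
clock: 10.82
tool_pos: [0.532, -0.1343, 0.1044]
eef_rot: [-0.107, 0.994, 0.0, 0.0]
contact_force: [-1.0, -0.1, 1.0]
opening: 0.1
finger_force: 40.0
```

```bash
python3 -m jog '[{"wx":0,"wy":0,"wz":0,"dx":-0.003,"dy":0,"dz":-0.02,"hand":1},{"wx":0,"wy":0,"wz":0,"dx":0,"dy":0,"dz":-0.016,"hand":1},{"wx":0,"wy":0,"wz":0,"dx":0,"dy":0,"dz":0,"hand":1}]'
python3 -m jog '[{"wx":0,"wy":0,"wz":0,"dx":0,"dy":0,"dz":-0.01,"hand":1},{"wx":0,"wy":0,"wz":0,"dx":0,"dy":0,"dz":0,"hand":1}]'
python3 -m jog '[{"wx":0,"wy":0,"wz":0,"dx":0,"dy":0,"dz":-0.01,"hand":1},{"wx":0,"wy":0,"wz":0,"dx":0,"dy":0,"dz":0,"hand":1}]'
```

```text
clock: 11.07
tool_pos: [0.5305, -0.1344, 0.0944]
eef_rot: [-0.107, 0.994, 0.0, -0.001]
contact_force: [0.5, 0.2, -0.5]
opening: 0.097
finger_force: 40.0
clock: 11.23
tool_pos: [0.5309, -0.1344, 0.0924]
eef_rot: [-0.107, 0.994, 0.0, -0.0]
contact_force: [-0.6, 0.1, -0.1]
opening: 0.097
finger_force: 40.0
clock: 11.4
tool_pos: [0.5312, -0.1344, 0.0901]
eef_rot: [-0.107, 0.994, 0.0, -0.0]
contact_force: [0.5, 0.5, 0.8]
opening: 0.097
finger_force: 40.0
```

```bash
python3 -m jog '[{"wx":0,"wy":0,"wz":0,"dx":0,"dy":0,"dz":-0.008,"hand":1},{"wx":0,"wy":0,"wz":0,"dx":0,"dy":0,"dz":0,"hand":1}]' | sed -n '2,4p'
python3 -m jog '[{"wx":0,"wy":0,"wz":0,"dx":0,"dy":0,"dz":-0.008,"hand":1},{"wx":0,"wy":0,"wz":0,"dx":0,"dy":0,"dz":0,"hand":1}]' | sed -n '2,4p'
```

```text
tool_pos: [0.5313, -0.1336, 0.0883]
eef_rot: [-0.107, 0.994, 0.001, 0.0]
contact_force: [0.1, 2.2, -1.2]
tool_pos: [0.531, -0.1331, 0.086]
eef_rot: [-0.107, 0.994, 0.001, -0.0]
contact_force: [0.3, 3.7, -2.2]
```

```bash
python3 -m jog '[{"wx":0,"wy":0,"wz":0,"dx":0,"dy":0.006,"dz":-0.004,"hand":1},{"wx":0,"wy":0,"wz":0,"dx":0,"dy":0,"dz":0,"hand":1}]' | sed -n '2,4p'
python3 -m jog '[{"wx":0,"wy":0,"wz":0,"dx":0,"dy":0,"dz":-0.008,"hand":1},{"wx":0,"wy":0,"wz":0,"dx":0,"dy":0,"dz":0,"hand":1}]' | sed -n '2,4p'
python3 -m jog '[{"wx":0,"wy":0,"wz":0,"dx":0,"dy":0,"dz":-0.008,"hand":1},{"wx":0,"wy":0,"wz":0,"dx":0,"dy":0,"dz":0,"hand":1}]' | sed -n '2,5p'
```

```text
tool_pos: [0.531, -0.1328, 0.0851]
eef_rot: [-0.107, 0.994, 0.0, -0.0]
contact_force: [-0.0, 2.5, -1.1]
tool_pos: [0.5312, -0.1328, 0.0832]
eef_rot: [-0.107, 0.994, 0.0, 0.0]
contact_force: [0.3, 2.6, -0.5]
tool_pos: [0.5311, -0.1328, 0.0812]
eef_rot: [-0.107, 0.994, 0.0, -0.0]
contact_force: [-0.3, 3.3, -0.9]
opening: 0.099
```

```bash
python3 -m jog '[{"wx":0,"wy":0,"wz":0,"dx":0,"dy":0.006,"dz":-0.008,"hand":1},{"wx":0,"wy":0,"wz":0.015,"dx":0,"dy":0,"dz":0,"hand":1},{"wx":0,"wy":0,"wz":-0.03,"dx":0,"dy":0,"dz":0,"hand":1},{"wx":0,"wy":0,"wz":0.015,"dx":0,"dy":0,"dz":0,"hand":1}]' | sed -n '2,4p'
python3 -m jog '[{"wx":0,"wy":0,"wz":0,"dx":0,"dy":0,"dz":-0.008,"hand":1},{"wx":0,"wy":0,"wz":0.015,"dx":0,"dy":0,"dz":0,"hand":1},{"wx":0,"wy":0,"wz":-0.03,"dx":0,"dy":0,"dz":0,"hand":1},{"wx":0,"wy":0,"wz":0.015,"dx":0,"dy":0,"dz":0,"hand":1}]' | sed -n '2,4p'
```

```text
tool_pos: [0.5304, -0.1327, 0.0793]
eef_rot: [-0.107, 0.994, -0.001, -0.001]
contact_force: [-1.6, 0.7, 2.5]
tool_pos: [0.5301, -0.1326, 0.077]
eef_rot: [-0.108, 0.994, -0.001, -0.001]
contact_force: [-1.7, -1.7, -0.3]
```

```bash
python3 -m jog '[{"wx":0,"wy":0,"wz":0,"dx":0,"dy":-0.002,"dz":-0.008,"hand":1},{"wx":0,"wy":0,"wz":0.015,"dx":0,"dy":0,"dz":-0.004,"hand":1},{"wx":0,"wy":0,"wz":-0.03,"dx":0,"dy":0,"dz":0,"hand":1},{"wx":0,"wy":0,"wz":0.015,"dx":0,"dy":0,"dz":0,"hand":1}]' | sed -n '2,4p'
python3 -m jog '[{"wx":0,"wy":0,"wz":0,"dx":0,"dy":0,"dz":-0.008,"hand":1},{"wx":0,"wy":0,"wz":0.015,"dx":0,"dy":0,"dz":-0.004,"hand":1},{"wx":0,"wy":0,"wz":-0.03,"dx":0,"dy":0,"dz":0,"hand":1},{"wx":0,"wy":0,"wz":0.015,"dx":0,"dy":0,"dz":0,"hand":1}]' | sed -n '2,4p'
```

```text
tool_pos: [0.5301, -0.1326, 0.0737]
eef_rot: [-0.108, 0.994, -0.0, -0.001]
contact_force: [-4.2, -0.9, -1.7]
tool_pos: [0.5302, -0.1325, 0.071]
eef_rot: [-0.108, 0.994, -0.0, -0.001]
contact_force: [-5.3, -0.4, 0.4]
```

```bash
python3 -m jog '[{"wx":0,"wy":0,"wz":0,"dx":-0.006,"dy":0,"dz":-0.008,"hand":1},{"wx":0,"wy":0,"wz":0.015,"dx":0,"dy":0,"dz":0,"hand":1},{"wx":0,"wy":0,"wz":-0.03,"dx":0,"dy":0,"dz":0,"hand":1},{"wx":0,"wy":0,"wz":0.015,"dx":0,"dy":0,"dz":0,"hand":1}]' | sed -n '2,4p'
python3 -m jog '[{"wx":0,"wy":0,"wz":0,"dx":0,"dy":0,"dz":-0.008,"hand":1},{"wx":0,"wy":0,"wz":0.015,"dx":0,"dy":0,"dz":0,"hand":1},{"wx":0,"wy":0,"wz":-0.03,"dx":0,"dy":0,"dz":0,"hand":1},{"wx":0,"wy":0,"wz":0.015,"dx":0,"dy":0,"dz":0,"hand":1}]' | sed -n '2,4p'
```

```text
tool_pos: [0.53, -0.1325, 0.0694]
eef_rot: [-0.108, 0.994, -0.0, 0.0]
contact_force: [-2.7, -1.4, 2.2]
tool_pos: [0.53, -0.1323, 0.0674]
eef_rot: [-0.108, 0.994, -0.0, 0.0]
contact_force: [-4.1, -2.4, 3.3]
```

```bash
python3 -m jog '[{"wx":0,"wy":0,"wz":0,"dx":-0.004,"dy":-0.002,"dz":-0.006,"hand":1},{"wx":0,"wy":0,"wz":0.015,"dx":0,"dy":0,"dz":0,"hand":1},{"wx":0,"wy":0,"wz":-0.03,"dx":0,"dy":0,"dz":0,"hand":1},{"wx":0,"wy":0,"wz":0.015,"dx":0,"dy":0,"dz":0,"hand":1}]' | sed -n '2,6p'
python3 -m jog '[{"wx":0,"wy":0,"wz":0,"dx":0,"dy":0,"dz":-0.006,"hand":1},{"wx":0,"wy":0,"wz":0.015,"dx":0,"dy":0,"dz":0,"hand":1},{"wx":0,"wy":0,"wz":-0.03,"dx":0,"dy":0,"dz":0,"hand":1},{"wx":0,"wy":0,"wz":0.015,"dx":0,"dy":0,"dz":0,"hand":1}]' | sed -n '2,6p'
```

```text
tool_pos: [0.5299, -0.1323, 0.0666]
eef_rot: [-0.108, 0.994, -0.0, 0.001]
contact_force: [-3.1, -0.8, 7.1]
opening: 0.1
finger_force: 40.0
tool_pos: [0.53, -0.1323, 0.0664]
eef_rot: [-0.109, 0.994, -0.001, 0.002]
contact_force: [-6.6, -0.8, 19.4]
opening: 0.098
finger_force: 40.0
```

```bash
python3 -m jog '[{"wx":0,"wy":0,"wz":-0.03,"dx":-0.006,"dy":0,"dz":0,"hand":1},{"wx":0,"wy":0,"wz":-0.04,"dx":0,"dy":0,"dz":0,"hand":1},{"wx":0,"wy":0,"wz":-0.04,"dx":0,"dy":0,"dz":0,"hand":1},{"wx":0,"wy":0,"wz":-0.04,"dx":0,"dy":0,"dz":0,"hand":1},{"wx":0,"wy":0,"wz":-0.04,"dx":0,"dy":0,"dz":0,"hand":1}]' 55 | sed -n '2,6p'
python3 -c "
from plant import r
import numpy as np
s=r.get_state();e=s['eef_rot'];print(s['moment'].round(3),2*np.arctan2(e[1],e[0])-np.pi/2)"
```

```text
tool_pos: [0.5298, -0.1324, 0.0664]
eef_rot: [0.082, 0.997, 0.0, 0.003]
contact_force: [-4.0, -1.7, 17.3]
opening: 0.099
finger_force: 55.0
[-0.288  0.869  0.049] 1.4067201230074375
```

```bash
python3 -m jog '[{"wx":0,"wy":0,"wz":-0.04,"dx":0,"dy":0,"dz":0,"hand":1},{"wx":0,"wy":0,"wz":-0.04,"dx":0,"dy":0,"dz":0,"hand":1},{"wx":0,"wy":0,"wz":-0.04,"dx":0,"dy":0,"dz":0,"hand":1},{"wx":0,"wy":0,"wz":-0.04,"dx":0,"dy":0,"dz":0,"hand":1},{"wx":0,"wy":0,"wz":-0.04,"dx":0,"dy":0,"dz":0,"hand":1}]' | sed -n '2,5p'
python3 -m jog '[{"wx":0,"wy":0,"wz":-0.04,"dx":0,"dy":0,"dz":0,"hand":1},{"wx":0,"wy":0,"wz":-0.04,"dx":0,"dy":0,"dz":0,"hand":1},{"wx":0,"wy":0,"wz":-0.04,"dx":0,"dy":0,"dz":0,"hand":1},{"wx":0,"wy":0,"wz":-0.04,"dx":0,"dy":0,"dz":0,"hand":1},{"wx":0,"wy":0,"wz":-0.04,"dx":0,"dy":0,"dz":0,"hand":1}]' | sed -n '2,5p'
python3 -c "
from plant import r
import numpy as np
s=r.get_state();e=s['eef_rot'];print(s['moment'].round(3),2*np.arctan2(e[1],e[0])-np.pi/2)"
```

```text
tool_pos: [0.5297, -0.1324, 0.0664]
eef_rot: [0.278, 0.961, 0.001, 0.003]
contact_force: [-3.1, -1.0, 18.9]
opening: 0.098
tool_pos: [0.5297, -0.1325, 0.0664]
eef_rot: [0.463, 0.886, 0.001, 0.003]
contact_force: [-3.6, -1.0, 18.8]
opening: 0.094
[-0.3    0.91   0.015] 0.6071814528363291
```

```bash
python3 -m jog '[{"wx":0,"wy":0,"wz":-0.04,"dx":0,"dy":0,"dz":0,"hand":1},{"wx":0,"wy":0,"wz":-0.04,"dx":0,"dy":0,"dz":0,"hand":1},{"wx":0,"wy":0,"wz":-0.04,"dx":0,"dy":0,"dz":0,"hand":1},{"wx":0,"wy":0,"wz":-0.04,"dx":0,"dy":0,"dz":0,"hand":1},{"wx":0,"wy":0,"wz":-0.04,"dx":0,"dy":0,"dz":0,"hand":1}]' | sed -n '2,5p'
cat > st.py <<'E'
from plant import r
import numpy as np
s=r.get_state();e=s['eef_rot'];print(s['clock'],s['tool_pos'].round(4),s['contact_force'].round(1),s['moment'].round(3),"yaw",round(2*np.arctan2(e[1],e[0])-np.pi/2,3))
E
python3 st.py
python3 -m jog '[{"wx":0,"wy":0,"wz":-0.02,"dx":0,"dy":0,"dz":0,"hand":1},{"wx":0,"wy":0,"wz":-0.02,"dx":0,"dy":0,"dz":0,"hand":1},{"wx":0,"wy":0,"wz":0,"dx":0,"dy":0,"dz":0,"hand":1}]' >/dev/null; python3 st.py
python3 -m jog '[{"wx":0,"wy":0,"wz":-0.02,"dx":0,"dy":0,"dz":0,"hand":1},{"wx":0,"wy":0,"wz":0,"dx":0,"dy":0,"dz":0,"hand":1},{"wx":0,"wy":0,"wz":0,"dx":0,"dy":0,"dz":0,"hand":1}]' >/dev/null; python3 st.py
```

```text
tool_pos: [0.5296, -0.1325, 0.0664]
eef_rot: [0.63, 0.776, 0.002, 0.002]
contact_force: [-3.5, -0.3, 18.5]
opening: 0.1
16.5667 [ 0.5296 -0.1325  0.0664] [-3.5 -0.3 18.5] [-0.204  0.875  0.072] yaw 0.207
16.8167 [ 0.5295 -0.1325  0.0664] [-3.7 -0.9 20.1] [-0.143  0.935  0.103] yaw 0.13
17.0667 [ 0.5296 -0.1325  0.0664] [-3.5 -0.6 18.6] [-0.206  0.917  0.097] yaw 0.091
```

```bash
python3 -m jog '[{"wx":0,"wy":0,"wz":-0.03,"dx":0,"dy":0,"dz":0,"hand":1},{"wx":0,"wy":0,"wz":0,"dx":0,"dy":0,"dz":0,"hand":1},{"wx":0,"wy":0,"wz":0,"dx":0,"dy":0,"dz":0,"hand":1}]' >/dev/null; python3 st.py
python3 -m jog '[{"wx":0,"wy":0,"wz":-0.03,"dx":0,"dy":0,"dz":0,"hand":1},{"wx":0,"wy":0,"wz":0,"dx":0,"dy":0,"dz":0,"hand":1},{"wx":0,"wy":0,"wz":0,"dx":0,"dy":0,"dz":0,"hand":1}]' >/dev/null; python3 st.py
python3 -m jog '[{"wx":0,"wy":0,"wz":-0.03,"dx":0,"dy":0,"dz":0,"hand":1},{"wx":0,"wy":0,"wz":0,"dx":0,"dy":0,"dz":0,"hand":1},{"wx":0,"wy":0,"wz":0,"dx":0,"dy":0,"dz":0,"hand":1}]' >/dev/null; python3 st.py
```

```text
17.3167 [ 0.5297 -0.1324  0.0664] [-3.5 -0.6 18.9] [-0.166  0.844  0.068] yaw 0.031
17.5667 [ 0.5296 -0.1324  0.0664] [-3.4 -0.3 19. ] [-0.188  0.94   0.162] yaw -0.028
17.8167 [ 0.5296 -0.1325  0.0664] [-4.  -0.8 19.7] [-0.302  0.914  0.141] yaw -0.088
```

```bash
python3 -m jog '[{"wx":0,"wy":0,"wz":-0.03,"dx":0,"dy":0,"dz":0,"hand":1},{"wx":0,"wy":0,"wz":0,"dx":0,"dy":0,"dz":0,"hand":1},{"wx":0,"wy":0,"wz":0,"dx":0,"dy":0,"dz":0,"hand":1}]' >/dev/null; python3 - <<'E'
from h import *
s=[];r0=r.get_state()
up=lambda a,f:cv2.resize(np.clip(a,0,255).astype(np.uint8),None,fx=f,fy=f,interpolation=cv2.INTER_CUBIC)
im=np.zeros((560,800,3),np.uint8);m=[r0["moment"]]
for i,(c,(u,v)) in enumerate({"top":(362,188),"side":(312,178)}.items()):
    L=[]
    for _ in range(5): L.append(r.snapshot(c)[:,:,::-1]);m.append(r.get_state()["moment"])
    im[:,400*i:400*i+400]=up(np.mean(L,0)[v-28:v+28,u-20:u+20],10)
    im[280:, 400*i:400*i+200] = up(np.load("avg.npz")[c][v-28:v+28,u-20:u+20],5) if False else im[280:,400*i:400*i+200]
cv2.imwrite("pics/e1.png",np.hstack([up(np.load("avg.npz")["side"][150:206,292:332],10),im[:,400:]]))
print(np.mean(m,0).round(3),np.std(m,0).round(3))
E
python3 st.py
```

```text
[-0.338  0.953  0.297] [0.033 0.037 0.017]
18.5667 [ 0.5296 -0.1327  0.0664] [-3.4 -0.9 20. ] [-0.344  0.962  0.284] yaw -0.148
```

View pics/e1.png

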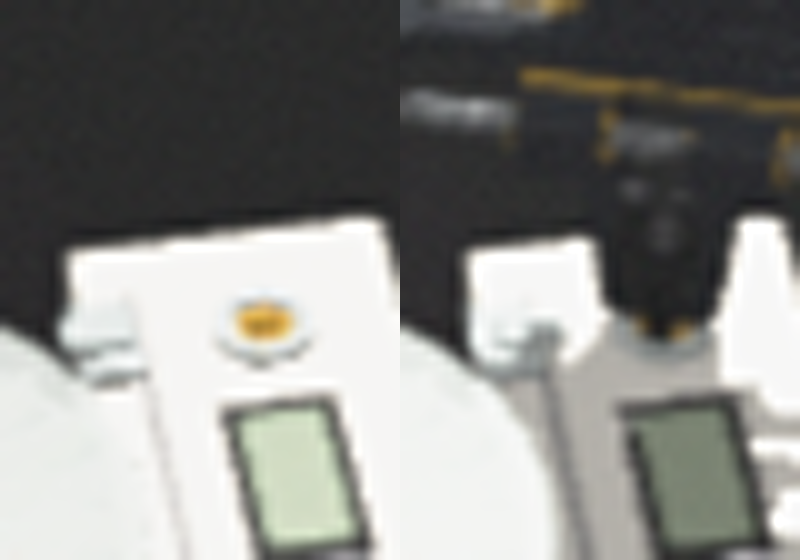

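The catch has drawn back towards the lock. The turning moment of 0.30 Nm, against a 0.06 Nm spring, shows the plug is on its stop. The key is pressed home with about 19 N, so I'm handing in.

```bash
python3 -c "
from plant import r
print(r.finish_job())"
```

```text
the job is handed in; nothing more can be done
None
```

The job is handed in: I pressed the reminder button fully down and released it, then put the square-bow key fully home and turned it clockwise to its stop, with the gripper still holding it there.

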